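# Wedge a rocking gauge stand

### The arm

A 7-joint arm with a two-finger parallel gripper is mounted at the origin on the work surface. World frame = base frame: x ahead of the robot, y to its left, z up, the work surface at z = 0. Lengths are in m, angles in rad, forces in N, time in s.
With the tool pointing down it reaches from about 0.4 to 0.85 m from the base axis. Payload 10.4 kg.
Tool frame: the origin (TCP) lies on the mounting face of the last link; the fingertips stand r.tips_ahead ahead of it and the grasp point (between the pads) lies 164 mm ahead of it (r.tips_ahead is the distance from the TCP to the fingertips, in m); z points along the fingers, y is the line along which they close (so a half turn about z gives the same grasp; the last joint's range is limited). The gripper opens to 87 mm and grips with 3 to 60 N. Pads are 19 mm wide; open, the fingers measure 117 mm over their backs; the gripper's body (75 mm by 190 mm) begins 51 mm behind the grasp point.
Start: joints at [1.197, 0.332, -0.065, 1.46, 0.022, 1.35, -0.088], TCP at [0.215, -0.587, 0.405] pointing down, gripper open.
Joint ranges: [-2.6, 2.6], [-0.5, 2.12], [-1.47, 1.34], [0.16, 2.42], [-1.27, 4.41], [0.06, 2.06], [-2.6, 2.6]. Speed limits (rad/s): [2.22, 2.22, 2.79, 2.79, 3.14, 3.14, 3.14].

### API

Orientations are given as a unit quaternion [x, y, z, w].
In Python, from bench import telemetry, imaging, job, r gives the robot as it stands.
- The arm moves only by the tool move_arm, never from a script. Its argument "steps" is a list of rows, each an object of numbers: "dx", "dy", "dz": the shift along the tool's x, y, z in cm; "spin": the turn about the tool's z in rad. In form: [{"dx": .., "dy": .., "dz": .., "spin": ..}, ...]. A call has 1 to 12 rows; each row shifts and turns the commanded pose from where the row before left it, along the tool's axes as they then stand; what a row does not reach is not made up. A row lasts 1/10 s, in which the tool goes at most 50 mm and 8.59 degrees, less where a joint would pass 70% of its speed; a pose out of reach is approached as far as the arm can. A call with a gripper value outside its range is refused whole. "claw" is the finger opening in cm, from 0 to 8.7, set as the call begins (left out, the last holds). The fingers move at their own pace and stop on an object; "squeeze" is the grip in N (left out, the last holds). Time passes only in rows, so rows that do not move let the fingers close. It gives the time, the measured TCP pose, the force, the opening and the grip force at its end, in the units of the state.
- telemetry.read_state(): the state, without advancing time (a new reading comes with each control period).
- imaging.camera(name): name is "scene" or "top" or "wrist"; returns a dict with "img" (384x512x3 uint8, red, green, blue), "camera_matrix" (3x3 intrinsics, pixels), "R" (3x3) and "t" (3): a world point X has camera coordinates R X + t. Camera axes: x right, y down, z forward; pixel columns grow to the right and rows downward; lengths in m; the calibration is good to about 2 mm. A picture is of the moment at which its call begins. There is no depth.
- job.close_job(): hands the job in; it is judged then, once.
The state is a dict: "time": time; "joint_positions": joint angles; "joint_vel": joint speeds; "joint_torque": joint torques, N m; "ee_pos": TCP position; "eef_rot": TCP orientation; "ft_force": force on the tool from outside, world axes, zero at the start; "torque": the same for the moment, N m; "width": finger opening in m; "grip_force": force on a finger pad.
Only numpy, scipy, OpenCV 4.12 (cv2) and the standard library are available. Lean on these libraries where they do the work, as an engineer would, in place of code of your own. Each camera call takes 0.05 s, during which the arm holds its last target. There are 200 camera calls.

### The job

The dial gauge stand rocks because the near-left of its four feet has lost its pad and hangs clear of the bench. Without picking anything up, push the wooden wedge along the bench, thin edge first, under that foot until it is snug and the stand can no longer rock, but still stands level and where it was. Then press down with a fingertip for a moment on the round cap above that foot to check that it is firm; leave the other things on the bench alone.

Things in the scene. Friction and masses are not known exactly. Their poses are not given: they have to be found in the camera images.
- stand: Dial gauge stand, 3 kg, loose: grey plate 185 (x) x 230 (y) mm, underside 30 and top 44 mm above the bench, round feet at x = +-70, y = +-90 mm, a 9 mm cap on the plate above each; column with dial, 265 mm high, at x = +55, y = -60. Origin at bench level under the plate's centre; x away from the robot, y left, z up. Starts level on three padded feet; some 9 N up under the short foot lifts it.
- short_foot: The foot without pad (near left, stand x = -70, y = +90 mm): steel stub 24 mm across with a rounded end. Origin at its lowest point, 12 mm above the bench. 22 mm in from the plate's near edge.
- cap: The steel cap above the short foot, 26 mm across. Origin at the centre of its top face, 53 mm above the bench; z up. To be pressed down on (a push of some 5 N is plenty).
- wedge: Hardwood wedge, 100 g, 130 x 50 mm, lying flat. Origin: centre of underside; x points to the thin edge (4 mm thick, x = +65), z up. Upright flat back, 24 mm high, at x = -65; even slope between. Starts with its edge 25 to 60 mm short of the short foot's centre, roughly towards it. Slides with about 1 N; jams when the edge is some 52 mm past the foot's centre, and stays so when let go.
- whetstone: Bystander, to be left alone: grey whetstone block, 50 x 150 x 25 mm.
- offcut: Bystander, to be left alone: plain rectangular wood offcut, the wedge's wood but not tapered, 90 x 45 x 30 mm.
- tin: Bystander, to be left alone: small steel tin, 70 mm across, height 60 mm.
- screwdriver: Bystander, to be left alone: screwdriver lying on the bench.
- jar: Bystander, to be left alone: small glass jar, 60 mm across, height 80 mm.
- hammer: Bystander, to be left alone: hammer lying on the bench.
- mug: Bystander, to be left alone: white mug, 80 mm across, height 90 mm.
There are look-alikes about, which are no part of the job. What is shaped like the wedge but green or pink is not meant.

How it is judged:
By the outcome, as a careful person would: the job done as asked, in the order asked, and still so for the second after the job is handed in, with the robot touching nothing.
It also fails if it takes over 48 s, if anything falls off the work surface, if the arm or the gripper's body presses on something with over 40 N, if the wrist force passes 120 N, or if a joint passes its speed limit or range.

## Working session

There is one attempt and no reset: what is moved stays moved. The work goes in short steps, Python scripts to look and compute and a tool call to move; the robot and the scene stay as the last step left them, time stands still between calls to the robot, and variables do not carry over. Pictures are saved under pics/ and viewed, at most 10 in all, crops included, and the job is handed in when it is done.

Besides the shell and the picture viewer there is one more tool, called after "Emit:" as name(argument=value, ...) on one line, values as JSON. move_arm: Moves the arm, as the interface text tells. Its arguments: {"type":"object","properties":{"steps":{"type":"array","items":{"type":"object","properties":{"dx":{"type":"number"},"dy":{"type":"number"},"dz":{"type":"number"},"spin":{"type":"number"}}}},"claw":{"type":"number"},"squeeze":{"type":"number"}},"required":["steps"]}

```bash
mkdir -p pics; ls
python3 - <<'E'
from bench import telemetry, imaging, job, r
import cv2, json
s=telemetry.read_state(); print(s['time'],s['ee_pos'],s['eef_rot'],s['width'],r.tips_ahead)
for n in('top','scene'):
    c=imaging.camera(n); cv2.imwrite(f'pics/{n}0.png',c['img'][:,:,::-1]); print(n,c['camera_matrix'],c['R'],c['t'])
E
```

```text
pics
0.0 [ 0.21473971 -0.5868335   0.40393073] [ 9.84655945e-01  1.74505485e-01 -1.67964982e-04 -6.91757523e-04] 0.08706107590644746 0.1822
top [[493.38278049   0.         251.8417215 ]
 [  0.         493.38278049 189.06052097]
 [  0.           0.           1.        ]] [[ 7.63589754e-04 -9.99978093e-01  6.57492070e-03]
 [-9.96793586e-01 -1.28719979e-03 -8.00055622e-02]
 [ 8.00122728e-02 -6.49274735e-03 -9.96772733e-01]] [-0.02676118  0.54645601  1.49350021]
scene [[375.71359805   0.         257.33557318]
 [  0.         375.71359805 195.29597213]
 [  0.           0.           1.        ]] [[-0.72770718  0.68575431 -0.0135386 ]
 [ 0.53339844  0.55340089 -0.63971365]
 [-0.43119412 -0.47274568 -0.76849408]] [ 0.40398214 -0.23538756  1.36439524]
```

View pics/top0.png

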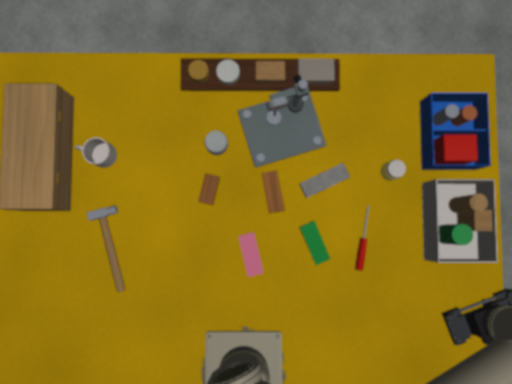

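View pics/scene0.png

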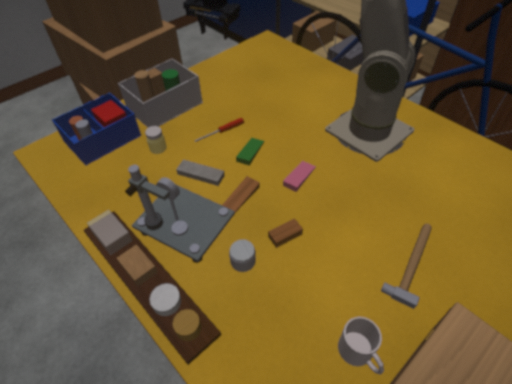

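The top view shows the stand plate around (282,128), its near-left cap at about (261,157), the wedge at about (273,192) and the offcut at (209,189). I'll enlarge this area to measure it.

```bash
cat > h.py <<'E'
import numpy as np, cv2
from bench import telemetry, imaging
def toworld(c,uv,z):
    """pixels (n,2) -> world points on plane z"""
    d=np.c_[np.atleast_2d(uv),np.ones(len(np.atleast_2d(uv)))]@np.linalg.inv(c['camera_matrix']).T@c['R']
    o=-c['R'].T@c['t']
    return o+d*((z-o[2])/d[:,2])[:,None]
def proj(c,X):
    p=(np.atleast_2d(X)@c['R'].T+c['t'])@c['camera_matrix'].T
    return p[:,:2]/p[:,2:]
def crop(c,name,x0,y0,w,h,k,pts=()):
    im=cv2.resize(c['img'][y0:y0+h,x0:x0+w,::-1],None,fx=k,fy=k,interpolation=cv2.INTER_CUBIC)
    for p in pts: cv2.circle(im,tuple(int(v) for v in ((np.array(p)+.5-[x0,y0])*k)),2,(0,0,255),-1)
    cv2.imwrite('pics/'+name,im)
E
python3 - <<'E'
from h import *
c=imaging.camera('top'); crop(c,'top1.png',230,75,110,145,4)
hsv=cv2.cvtColor(c['img'],cv2.COLOR_RGB2HSV)
print(hsv[192,273],hsv[130,285],hsv[192,300],hsv[157,261])
E
```

```text
[ 14 160 113] [94 21 95] [ 24 239 160] [112  20 137]
```

View pics/top1.png

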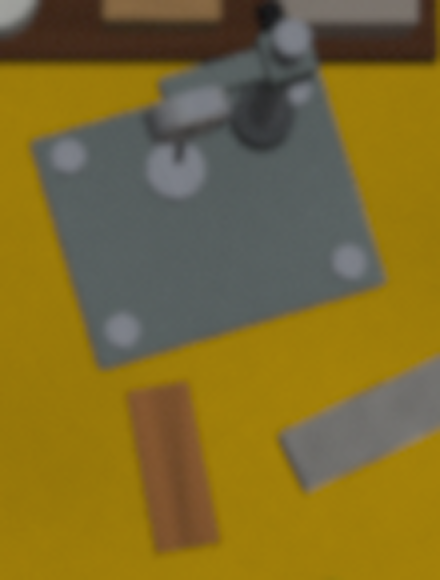

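The enlarged crop shows the caps at about (68,155), (122,330) and (350,262). The wedge spans back (185,548) to edge (158,388), and the edge faces the stand but points to the right of the foot. Next I'll fit both poses numerically.

```bash
cat > fit.py <<'E'
from h import *
from scipy.optimize import least_squares, minimize
def stand(c,seeds):
    """seeds: px of caps FL,NL,NR -> (x,y,yaw), residuals"""
    P=[];I=cv2.cvtColor(c['img'],cv2.COLOR_RGB2GRAY).astype(float)
    for u,v in seeds:
        for _ in range(4):
            yy,xx=np.mgrid[-7:8,-7:8]; yy=yy+int(round(v)); xx=xx+int(round(u))
            w=np.where(np.hypot(xx-u,yy-v)<6,np.clip(I[yy,xx]-112,0,None),0)
            u,v=(w*xx).sum()/w.sum(),(w*yy).sum()/w.sum()
        P.append((u,v))
    W=toworld(c,P,.053)[:,:2]; M=np.array([[.07,.09],[-.07,.09],[-.07,-.09]])
    f=lambda q:(M@np.array([[np.cos(q[2]),np.sin(q[2])],[-np.sin(q[2]),np.cos(q[2])]])+q[:2]-W).ravel()
    s=least_squares(f,[W[:,0].mean(),W[:,1].mean(),0.]); return s.x,W,s.fun
V=np.array([[sx*.065,sy*.025,z] for sy in(-1,1) for sx,z in((-1,0),(-1,.024),(1,0),(1,.004))])
def wpts(q):
    a=q[2]; R=np.array([[np.cos(a),-np.sin(a),0],[np.sin(a),np.cos(a),0],[0,0,1]])
    return V@R.T+[q[0],q[1],0]
def wedge(c,q0,zmax=None):
    hsv=cv2.cvtColor(c['img'],cv2.COLOR_RGB2HSV)
    m=((hsv[...,0]<20)&(hsv[...,1]>90)&(hsv[...,1]<215)).astype(float)
    p=proj(c,wpts(q0)); lo=(p.min(0)-12).astype(int); hi=(p.max(0)+12).astype(int)
    m=m[lo[1]:hi[1],lo[0]:hi[0]]
    def cost(q):
        k=8; im=np.zeros((m.shape[0]*k,m.shape[1]*k),np.uint8)
        h=cv2.convexHull(((proj(c,wpts(q))-lo+.5)*k).round().astype(np.int32)); cv2.fillConvexPoly(im,h,255)
        return np.abs(cv2.resize(im,m.shape[::-1],interpolation=cv2.INTER_AREA)/255.-m).sum()
    s=minimize(cost,q0,method='Nelder-Mead',options=dict(initial_simplex=np.array(q0)+np.vstack([np.zeros(3),np.diag([.01,.01,.1])])))
    return s.x,s.fun,m.sum()
E
python3 - <<'E'
from fit import *
c=imaging.camera('top')
q,W,res=stand(c,[(246.5,113.5),(260.2,157),(317,140)]); print('stand',q,W,res*1e3)
a=q[2];foot=q[:2]+np.array([[np.cos(a),-np.sin(a)],[np.sin(a),np.cos(a)]])@[-.07,.09]
print('foot',foot)
f=toworld(c,[(269.5,171.5)],.004)[0];b=toworld(c,[(276,212)],.012)[0]
print(f,b,np.linalg.norm(f-b))
for yaw in (np.arctan2(*(f-b)[1::-1]),):
    w,e,n=wedge(c,[*((f+b)/2)[:2],yaw]);print('wedge',w,e,n)
# flipped
w2,e2,_=wedge(c,[w[0],w[1],w[2]+np.pi]);print('flip',w2,e2)
d=np.array([np.cos(w[2]),np.sin(w[2])]);n=np.array([-d[1],d[0]]);r=foot-w[:2]
print('foot in wedge frame',r@d,r@n,'edge short by',r@d-.065)
s=imaging.camera('scene')
crop(s,'sc1.png',110,120,200,150,4,[*proj(s,wpts(w)),*proj(s,[[*foot,.053],[*foot,.012]])])
E
```

```text
stand [ 0.73464438 -0.11679836  0.29761724] [[ 0.77518889 -0.010065  ]
 [ 0.64136317 -0.0511958 ]
 [ 0.69406655 -0.22361789]] [-0.01372726 -0.16293366 -0.0333168  -0.08616592  0.04704407  0.24909959]
foot [ 0.64132985 -0.05128196]
[ 0.60292458 -0.08133175  0.004     ] [ 0.47646737 -0.10076231  0.012     ] 0.1281911570404638
wedge [ 0.54113862 -0.0906607   0.17283919] 52.015686274509804 639.0
flip [ 0.54123505 -0.09048382  3.32271892] 64.08235294117647
foot in wedge frame 0.10547078282525349 0.02156113320443482 edge short by 0.04047078282525349
```

View pics/sc1.png

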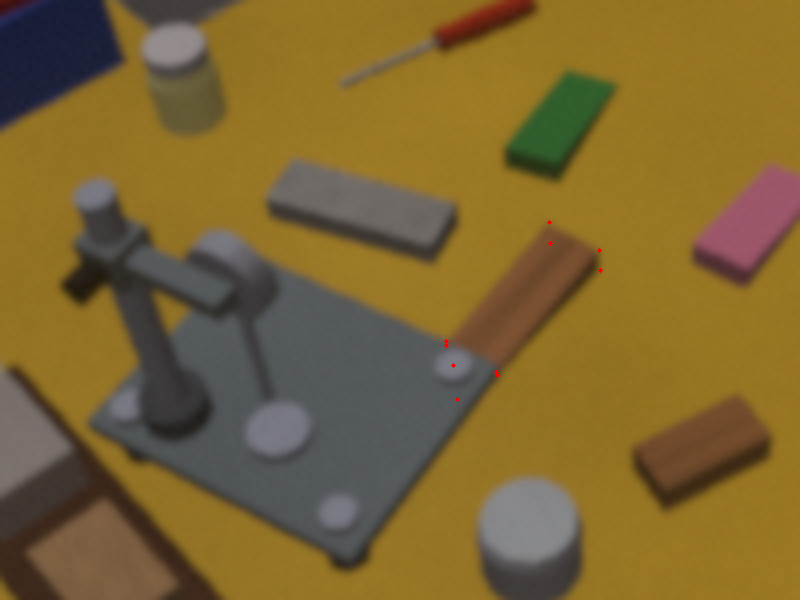

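The scene view confirms the high back end at about (575,240) and the thin edge near the plate corner at about (470,360). The caps fit to 0.3 mm. In the wedge's frame the foot is 105 mm ahead and 21.6 mm to the left, so the edge is 40 mm short of it.

The plan:
1. Straddle the wedge with open fingers and shift it left.
2. Slide back behind the wedge and close the fingers.
3. Push it forward under the foot.

Emit:
move_arm(claw=8.7, steps=[{"spin":0.09},{"spin":0.088},{"dx":3.3,"dy":-3.6},{"dx":3.3,"dy":-3.6},{"dx":3.3,"dy":-3.6},{"dx":3.3,"dy":-3.6},{"dx":3.3,"dy":-3.6},{"dx":3.3,"dy":-3.6},{"dx":3.3,"dy":-3.6},{"dx":3.3,"dy":-3.6},{"dx":3.3,"dy":-3.6},{"dx":3.3,"dy":-3.6}])

```text
$.steps[0]: bad value
```

Emit:
move_arm(claw=8.7, steps=[{"dx":0,"dy":0,"dz":0,"spin":0.09},{"dx":0,"dy":0,"dz":0,"spin":0.088},{"dx":3.3,"dy":-3.6,"dz":0,"spin":0},{"dx":3.3,"dy":-3.6,"dz":0,"spin":0},{"dx":3.3,"dy":-3.6,"dz":0,"spin":0},{"dx":3.3,"dy":-3.6,"dz":0,"spin":0},{"dx":3.3,"dy":-3.6,"dz":0,"spin":0},{"dx":3.3,"dy":-3.6,"dz":0,"spin":0},{"dx":3.3,"dy":-3.6,"dz":0,"spin":0},{"dx":3.3,"dy":-3.6,"dz":0,"spin":0},{"dx":3.3,"dy":-3.6,"dz":0,"spin":0},{"dx":3.3,"dy":-3.6,"dz":0,"spin":0}])

```text
time: 1.45
ee_pos: [0.4786, -0.1737, 0.405]
eef_rot: [0.996, 0.086, 0.0, 0.0]
ft_force: [1.0, -0.5, 1.2]
width: 0.0872
grip_force: 0.0
```

Emit:
move_arm(steps=[{"dx":3.0,"dy":-3.6,"dz":0,"spin":0},{"dx":3.0,"dy":-3.5,"dz":0,"spin":0},{"dx":0,"dy":0,"dz":4,"spin":0},{"dx":0,"dy":0,"dz":4,"spin":0},{"dx":0,"dy":0,"dz":4,"spin":0},{"dx":0,"dy":0,"dz":3,"spin":0},{"dx":0,"dy":0,"dz":0,"spin":0},{"dx":0,"dy":0,"dz":0,"spin":0}])

```text
time: 2.25
ee_pos: [0.5251, -0.0953, 0.2555]
eef_rot: [0.996, 0.086, -0.0, -0.0]
ft_force: [0.4, 0.3, 0.9]
width: 0.0868
grip_force: 0.0
```

Run:
```python
from h import *
c=imaging.camera('wrist'); cv2.imwrite('pics/wr0.png',c['img'][:,:,::-1])
s=telemetry.read_state();print(s['time'],s['ee_pos'],s['eef_rot'],s['ft_force'])
from fit import *
w=np.array([.5411,-.0907,.1728])
print(proj(c,wpts(w)).round(), proj(c,[[.6413,-.0513,.053]]).round())
```

```text
2.3 [ 0.52555083 -0.09529761  0.25642759] [9.96268936e-01 8.62975620e-02 9.38620730e-04 2.38378826e-04] [-1.01941676  0.20735227  0.18452438]
[[283. 260.]
 [286. 274.]
 [287.  93.]
 [288.  93.]
 [222. 260.]
 [219. 274.]
 [217.  93.]
 [217.  93.]] [[210.   5.]]
```

View pics/wr0.png

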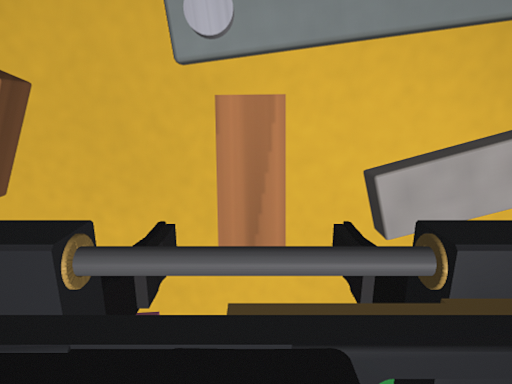

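The wrist view agrees with the fitted pose to within 2 px. The wedge spans columns 217–287 at row 93, the cap is at (208,8), and the fingers straddle the wedge. I'll descend and shift it left.

Emit:
move_arm(steps=[{"dx":0,"dy":0,"dz":2,"spin":0},{"dx":0,"dy":0,"dz":2,"spin":0},{"dx":0,"dy":0,"dz":1.5,"spin":0},{"dx":0,"dy":0,"dz":1.0,"spin":0},{"dx":0,"dy":0,"dz":0.3,"spin":0},{"dx":0,"dy":0,"dz":0,"spin":0}])

```text
time: 2.9
ee_pos: [0.5251, -0.0953, 0.1871]
eef_rot: [0.996, 0.086, 0.0, 0.0]
ft_force: [0.2, 0.8, 0.8]
width: 0.0871
grip_force: 0.0
```

Emit:
move_arm(steps=[{"dx":0,"dy":-0.8,"dz":0,"spin":0},{"dx":0,"dy":-0.8,"dz":0,"spin":0},{"dx":0,"dy":-0.4,"dz":0,"spin":0},{"dx":0,"dy":-0.4,"dz":0,"spin":0},{"dx":0,"dy":-0.4,"dz":0,"spin":0},{"dx":0,"dy":-0.4,"dz":0,"spin":0},{"dx":0,"dy":-0.4,"dz":0,"spin":0},{"dx":0,"dy":-0.4,"dz":0,"spin":0},{"dx":0,"dy":-0.2,"dz":0,"spin":0},{"dx":0,"dy":0,"dz":0,"spin":0},{"dx":0,"dy":0,"dz":0,"spin":0}])

```text
time: 4.0
ee_pos: [0.5176, -0.0539, 0.1867]
eef_rot: [0.996, 0.086, -0.0, -0.0]
ft_force: [0.1, -0.5, 0.8]
width: 0.087
grip_force: 0.0
```

Run:
```python
from h import *
c=imaging.camera('wrist'); cv2.imwrite('pics/wr1.png',c['img'][:,:,::-1])
s=telemetry.read_state();print(s['time'],s['ee_pos'],s['eef_rot'],s['ft_force'])
from fit import *
n=np.array([-.172,.985]);w=np.array([.5411,-.0907,.1728]);w[:2]+=n*.0216
print(w,proj(c,wpts(w)).round(), proj(c,[[.6413,-.0513,.053],[.6413,-.0513,.012]]).round())
```

```text
4.05 [ 0.51761873 -0.0539379   0.18667101] [ 9.96269829e-01  8.62926605e-02 -6.18474456e-05 -2.93908145e-05] [-0.02511096 -0.68312536 -0.10164629]
[ 0.5373848 -0.069424   0.1728   ] [[327. 311.]
 [338. 338.]
 [343.  84.]
 [345.  83.]
 [245. 311.]
 [244. 338.]
 [243.  84.]
 [242.  83.]] [[318. -72.]
 [299. -18.]]
```

View pics/wr1.png

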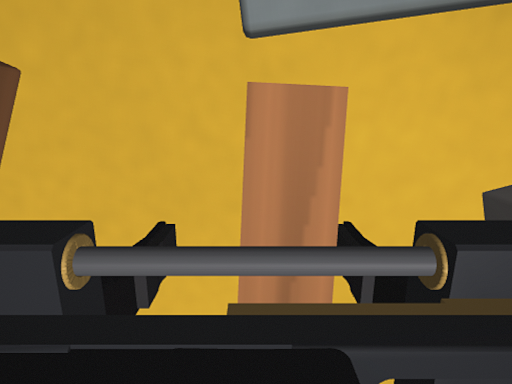

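The wrist view shows the wedge shifted left, with its edge corners at (248,83) and (348,87), so it has turned slightly clockwise. I'll compute its pose from those corners.

Run:
```python
from fit import *
c=imaging.camera('wrist')
g=cv2.cvtColor(c['img'],cv2.COLOR_RGB2HSV)[...,1].astype(int)
P=[]
for row in (100,140,180,215):
    e=np.abs(np.convolve(g[row],[1,1,1,0,-1,-1,-1],'same'))
    l=225+e[225:265].argmax(); r_=325+e[325:360].argmax(); P.append((row,l,r_))
print(P)
E_=toworld(c,[(248,83),(348,87)],.004); print(E_,np.linalg.norm(E_[0]-E_[1]))
fw=[.6413,-.0513,.012]
q0=[.5374,-.0694,.14]
# edge corners + top side lines (slope): fit pose by pixels
def f(q):
    p=proj(c,wpts(q)); tl=p[[5,7]]; tr=p[[1,3]]
    out=[*(p[7]-[248,83]),*(p[3]-[348,87])]
    for row,l,r_ in P:
        for (a,b),u in ((tl,l),(tr,r_)): out.append(a[0]+(b[0]-a[0])*(row-a[1])/(b[1]-a[1])-u)
    return out
s=least_squares(f,q0,loss='soft_l1'); w=s.x; print(w,np.round(s.fun,1))
d=np.array([np.cos(w[2]),np.sin(w[2])]);n=np.array([-d[1],d[0]]);r=np.array(fw[:2])-w[:2]
print('foot in wedge',r@d,r@n,'heading to foot',np.arctan2(r[1],r[0]))
t=telemetry.read_state()['ee_pos'][:2]-w[:2]; print('tool in wedge',t@d,t@n)
```

```text
[(100, np.int64(246), np.int64(347)), (140, np.int64(244), np.int64(344)), (180, np.int64(242), np.int64(341)), (215, np.int64(241), np.int64(338))]
[[ 0.59770245 -0.036372    0.004     ]
 [ 0.60426387 -0.08498235  0.004     ]] 0.049051182264189815
[ 0.53640296 -0.06838211  0.12347015] [-1.6 -0.6  0.3  0.7 -0.4  0.3 -0.1  0.3  0.1  0.2 -0.4  0.6]
foot in wedge 0.10620226293472747 0.004033300307350038 heading to foot 0.16142944080223767
tool in wedge -0.01685783753154814 0.016579940722221426
```

Emit:
move_arm(steps=[{"dx":0,"dy":0,"dz":0,"spin":0.018},{"dx":0,"dy":0.85,"dz":0,"spin":0},{"dx":0,"dy":0.8,"dz":0,"spin":0},{"dx":-1.8,"dy":0,"dz":0,"spin":0},{"dx":-1.8,"dy":0,"dz":0,"spin":0},{"dx":-1.8,"dy":0,"dz":0,"spin":0},{"dx":-1.7,"dy":0,"dz":0,"spin":0},{"dx":0,"dy":0,"dz":0,"spin":0},{"dx":0,"dy":0,"dz":0,"spin":0}])

```text
time: 5.0
ee_pos: [0.4505, -0.0818, 0.187]
eef_rot: [0.997, 0.077, 0.0, 0.0]
ft_force: [0.6, -0.4, 0.6]
width: 0.0871
grip_force: 0.0
```

Emit:
move_arm(claw=1.2, steps=[{"dx":0,"dy":0,"dz":0,"spin":0},{"dx":0,"dy":0,"dz":0,"spin":0},{"dx":0,"dy":0,"dz":0,"spin":0},{"dx":0,"dy":0,"dz":0,"spin":0},{"dx":0,"dy":0,"dz":0,"spin":0},{"dx":0,"dy":0,"dz":0,"spin":0}])

```text
time: 5.6
ee_pos: [0.4501, -0.0811, 0.1867]
eef_rot: [0.997, 0.077, -0.0, -0.0]
ft_force: [-0.5, 0.4, -0.6]
width: 0.0472
grip_force: 0.0
```

Emit:
move_arm(steps=[{"dx":0,"dy":0,"dz":0,"spin":0},{"dx":0,"dy":0,"dz":0,"spin":0},{"dx":0,"dy":0,"dz":0,"spin":0},{"dx":0,"dy":0,"dz":0,"spin":0},{"dx":0,"dy":0,"dz":0,"spin":0},{"dx":0,"dy":0,"dz":0,"spin":0}])

```text
time: 6.2
ee_pos: [0.4501, -0.0812, 0.1868]
eef_rot: [0.997, 0.077, 0.0, 0.0]
ft_force: [-0.0, 0.2, -0.2]
width: 0.0125
grip_force: 0.0
```

Emit:
move_arm(steps=[{"dx":0.4,"dy":0,"dz":0,"spin":0},{"dx":0.4,"dy":0,"dz":0,"spin":0},{"dx":0.4,"dy":0,"dz":0,"spin":0},{"dx":0.4,"dy":0,"dz":0,"spin":0},{"dx":0.4,"dy":0,"dz":0,"spin":0},{"dx":0.4,"dy":0,"dz":0,"spin":0},{"dx":0.4,"dy":0,"dz":0,"spin":0},{"dx":0.4,"dy":0,"dz":0,"spin":0},{"dx":0.4,"dy":0,"dz":0,"spin":0},{"dx":0.4,"dy":0,"dz":0,"spin":0},{"dx":0,"dy":0,"dz":0,"spin":0}])

```text
time: 7.3
ee_pos: [0.4901, -0.0749, 0.1868]
eef_rot: [0.997, 0.077, 0.0, -0.0]
ft_force: [0.4, -0.3, -0.2]
width: 0.012
grip_force: 0.0
```

Run:
```python
from h import *
c=imaging.camera('wrist'); cv2.imwrite('pics/wr2.png',c['img'][:,:,::-1])
s=telemetry.read_state();print(s['time'],s['ee_pos'],s['eef_rot'],s['ft_force'],s['width'])
```

```text
7.35 [ 0.48985407 -0.07491513  0.18675307] [ 9.96999165e-01  7.74120850e-02  1.82112184e-04 -3.43386492e-05] [ 0.13679134  0.66743263 -0.9322186 ] 0.012066451324897053
```

View pics/wr2.png

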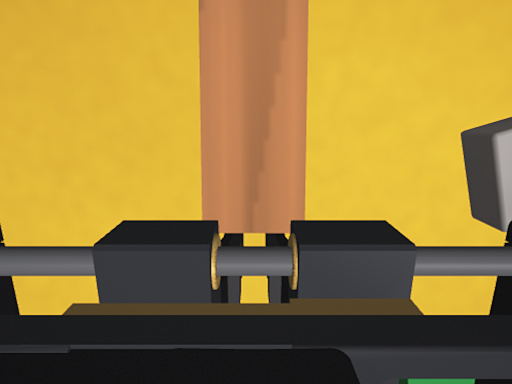

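The wrist view shows the wedge square against both fingertips. Its sides are at columns 203 and 305 at the back edge, row 233. I'll check the remaining distance to the foot and the lateral offset.

```bash
cat > rem.py <<'E'
from fit import *
import sys
def wp(l,r_):
    c=imaging.camera('wrist'); b=toworld(c,[l,r_],.024)[:,:2]; s=telemetry.read_state()
    a=2*np.arctan2(s['eef_rot'][1],s['eef_rot'][0]); d=np.array([np.cos(a),np.sin(a)]);n=np.array([-d[1],d[0]])
    m=b.mean(0); f=np.array([.6413,-.0513])-m; t=m-s['ee_pos'][:2]
    print('width',np.linalg.norm(b[0]-b[1]),'back ahead of TCP',t@d,t@n,'edge short',f@d-.13,'foot left',f@n,'yaw',a,'backyaw',np.arctan2(*(b[0]-b[1])[::-1])-np.pi/2)
E
python3 -c "
from rem import *
wp((203,233),(305,233))"
```

```text
width 0.04933279987784449 back ahead of TCP 0.01180067931092847 0.0006900885574776981 edge short 0.011661731141758058 foot left -0.0007050444644609664 yaw 0.1548920483311402 backyaw 0.15393337755404346
```

Emit:
move_arm(steps=[{"dx":0.5,"dy":0,"dz":0,"spin":0},{"dx":0.5,"dy":0,"dz":0,"spin":0},{"dx":0.5,"dy":0,"dz":0,"spin":0},{"dx":0.5,"dy":0,"dz":0,"spin":0},{"dx":0.5,"dy":0,"dz":0,"spin":0},{"dx":0.5,"dy":0,"dz":0,"spin":0},{"dx":0.5,"dy":0,"dz":0,"spin":0},{"dx":0.5,"dy":0,"dz":0,"spin":0},{"dx":0.5,"dy":0,"dz":0,"spin":0},{"dx":0.4,"dy":0,"dz":0,"spin":0},{"dx":0.3,"dy":0,"dz":0,"spin":0},{"dx":0,"dy":0,"dz":0,"spin":0}])

```text
time: 8.6
ee_pos: [0.5413, -0.0669, 0.1868]
eef_rot: [0.997, 0.077, 0.0, -0.0]
ft_force: [0.0, -0.7, -0.2]
width: 0.012
grip_force: 0.0
```

Run:
```python
from fit import *
c=imaging.camera('wrist'); s=telemetry.read_state();print(s['time'],s['ee_pos'],s['ft_force'])
g=cv2.cvtColor(c['img'],cv2.COLOR_RGB2HSV)[...,1].astype(int)
for row in (150,190,225):
    e=np.abs(np.convolve(g[row],[1,1,1,0,-1,-1,-1],'same')); print(row,185+e[185:225].argmax(),290+e[290:325].argmax())
```

```text
8.65 [ 0.54113512 -0.06693635  0.18675658] [ 0.08724167 -0.37148656 -0.40208465]
150 200 305
190 201 305
225 217 292
```

Emit:
move_arm(steps=[{"dx":0.2,"dy":0,"dz":0,"spin":0},{"dx":0.2,"dy":0,"dz":0,"spin":0},{"dx":0.2,"dy":0,"dz":0,"spin":0},{"dx":0.1,"dy":0,"dz":0,"spin":0},{"dx":0.1,"dy":0,"dz":0,"spin":0}])

```text
time: 9.15
ee_pos: [0.5489, -0.0658, 0.1867]
eef_rot: [0.997, 0.077, -0.0, 0.0]
ft_force: [-0.8, -0.2, -0.7]
width: 0.012
grip_force: 0.4
```

Emit:
move_arm(steps=[{"dx":0.1,"dy":0,"dz":0,"spin":0},{"dx":0.1,"dy":0,"dz":0,"spin":0}])

```text
time: 9.35
ee_pos: [0.5509, -0.0655, 0.1868]
eef_rot: [0.997, 0.077, 0.0, 0.0]
ft_force: [-1.0, 0.8, -0.7]
width: 0.0122
grip_force: 0.3
```

Emit:
move_arm(steps=[{"dx":0.1,"dy":0,"dz":0,"spin":0},{"dx":0,"dy":0,"dz":0,"spin":0}])

```text
time: 9.55
ee_pos: [0.552, -0.0653, 0.1868]
eef_rot: [0.997, 0.077, 0.0, 0.0]
ft_force: [0.6, -0.7, 0.6]
width: 0.012
grip_force: 0.1
```

Emit:
move_arm(steps=[{"dx":0.05,"dy":0,"dz":0,"spin":0},{"dx":0,"dy":0,"dz":0,"spin":0}])

```text
time: 9.75
ee_pos: [0.5523, -0.0652, 0.1868]
eef_rot: [0.997, 0.077, 0.0, 0.0]
ft_force: [-1.5, -0.2, 1.0]
width: 0.012
grip_force: 0.4
```

Emit:
move_arm(steps=[{"dx":0.05,"dy":0,"dz":0,"spin":0},{"dx":0,"dy":0,"dz":0,"spin":0}])

```text
time: 9.95
ee_pos: [0.5527, -0.0652, 0.1867]
eef_rot: [0.997, 0.077, -0.0, 0.0]
ft_force: [-2.4, -0.2, 1.6]
width: 0.012
grip_force: 1.1
```

Emit:
move_arm(steps=[{"dx":0.05,"dy":0,"dz":0,"spin":0},{"dx":0,"dy":0,"dz":0,"spin":0}])

```text
time: 10.15
ee_pos: [0.5531, -0.0651, 0.1867]
eef_rot: [0.997, 0.077, -0.0, 0.0]
ft_force: [-5.1, -0.7, 2.3]
width: 0.0121
grip_force: 2.0
```

Run:
```python
from fit import *
F=[];
for i in range(4):
    c=imaging.camera('top'); F.append(telemetry.read_state()['ft_force'])
print(np.mean(F,0).round(2), telemetry.read_state()['ee_pos'])
q,W,res=stand(c,[(246.5,113.5),(260.2,157),(317,140)]); print('stand',q.round(4),(res*1e3).round(1))
```

```text
[-4.29 -0.6   2.43] [ 0.55313418 -0.06514624  0.18669894]
stand [ 0.7365 -0.1167  0.288 ] [ 2.8 -0.5 -3.7 -0.3  0.8  0.8]
```

Emit:
move_arm(steps=[{"dx":0.04,"dy":0,"dz":0,"spin":0},{"dx":0,"dy":0,"dz":0,"spin":0}])

```text
time: 10.55
ee_pos: [0.5535, -0.0651, 0.1867]
eef_rot: [0.997, 0.077, -0.0, 0.0]
ft_force: [-5.5, -0.2, 3.8]
width: 0.0122
grip_force: 2.8
```

Emit:
move_arm(steps=[{"dx":-0.3,"dy":0,"dz":0,"spin":0},{"dx":-1,"dy":0,"dz":0,"spin":0},{"dx":-2,"dy":0,"dz":0,"spin":0},{"dx":0,"dy":0,"dz":-3,"spin":0},{"dx":0,"dy":0,"dz":-4,"spin":0},{"dx":0,"dy":0,"dz":-4,"spin":0},{"dx":-3,"dy":0,"dz":0,"spin":0},{"dx":-3,"dy":0,"dz":0,"spin":0}], claw=0)

```text
time: 11.35
ee_pos: [0.4613, -0.0792, 0.2979]
eef_rot: [0.997, 0.078, 0.002, 0.0]
ft_force: [-1.3, -1.3, 0.7]
width: 0.0005
grip_force: 0.0
```

Run:
```python
from fit import *
F=[]
for i in range(4): c=imaging.camera('top'); F.append(telemetry.read_state()['ft_force'])
s=telemetry.read_state(); print(s['time'],s['ee_pos'],np.mean(F,0),s['width'])
try:
  q,W,res=stand(c,[(246.5,113.5),(260.2,157),(317,140)]); print('stand',q.round(4),(res*1e3).round(1)); print(W)
except Exception as e: print(e)
c=imaging.camera('wrist');cv2.imwrite('pics/wr3.png',c['img'][:,:,::-1]); print(proj(c,[[.6413,-.0513,.053]]))
```

```text
11.55 [ 0.46143408 -0.07956204  0.29708395] [-0.21870766 -0.2378965  -0.81816508] 0.0004904775467760815
stand [ 0.7347 -0.1168  0.2983] [-0.1 -0.2  0.1 -0.1  0.1  0.3]
[[ 0.77525149 -0.00993785]
 [ 0.64126373 -0.05126974]
 [ 0.69415712 -0.22368022]]
[[253.79727414 -83.45460775]]
```

View pics/wr3.png

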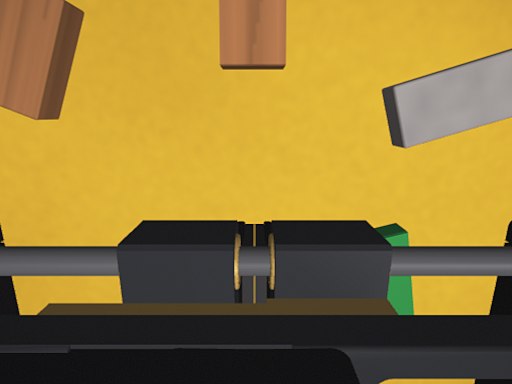

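The wrist view shows the wedge's back, still in place, at columns 220–286 and row 67. The stand has not moved (fit residuals under 0.3 mm). Now I'll go to the cap.

Emit:
move_arm(steps=[{"dx":4,"dy":0,"dz":0,"spin":0},{"dx":4,"dy":0,"dz":0,"spin":0},{"dx":4,"dy":0,"dz":0,"spin":0},{"dx":4,"dy":0,"dz":0,"spin":0},{"dx":2.2,"dy":0,"dz":0,"spin":0},{"dx":0,"dy":0,"dz":2.5,"spin":0},{"dx":0,"dy":0,"dz":2,"spin":0},{"dx":0,"dy":0,"dz":0.8,"spin":0},{"dx":0,"dy":0,"dz":0,"spin":0},{"dx":0,"dy":0,"dz":0,"spin":0}])

```text
time: 12.6
ee_pos: [0.6421, -0.0512, 0.2445]
eef_rot: [0.997, 0.077, 0.001, -0.0]
ft_force: [0.5, 0.2, 0.9]
width: 0.0008
grip_force: 0.0
```

Tips are at 62 mm, 9 mm above the cap, and centred within 1 mm.

Emit:
move_arm(steps=[{"dx":0,"dy":0,"dz":0.3,"spin":0},{"dx":0,"dy":0,"dz":0.3,"spin":0},{"dx":0,"dy":0,"dz":0.2,"spin":0},{"dx":0,"dy":0,"dz":0,"spin":0}])

```text
time: 13.0
ee_pos: [0.6417, -0.0513, 0.2359]
eef_rot: [0.997, 0.077, 0.0, 0.0]
ft_force: [-0.7, 0.3, 0.0]
width: 0.0003
grip_force: 0.0
```

Emit:
move_arm(steps=[{"dx":0,"dy":0,"dz":0.07,"spin":0},{"dx":0,"dy":0,"dz":0,"spin":0}])

```text
time: 13.2
ee_pos: [0.6417, -0.0513, 0.2357]
eef_rot: [0.997, 0.077, 0.0, 0.0]
ft_force: [-1.0, 0.3, 6.0]
width: 0.0006
grip_force: 2.8
```

Emit:
move_arm(steps=[{"dx":0,"dy":0,"dz":0.05,"spin":0},{"dx":0,"dy":0,"dz":0,"spin":0}])

```text
time: 13.4
ee_pos: [0.6417, -0.0513, 0.2357]
eef_rot: [0.997, 0.077, 0.0, 0.0]
ft_force: [-4.7, -0.9, 9.0]
width: 0.0002
grip_force: 4.8
```

The cap takes 9 N without sinking. I'll hold briefly and lift straight up.

Emit:
move_arm(steps=[{"dx":0,"dy":0,"dz":0,"spin":0},{"dx":0,"dy":0,"dz":0,"spin":0},{"dx":0,"dy":0,"dz":-0.3,"spin":0},{"dx":0,"dy":0,"dz":-1,"spin":0},{"dx":0,"dy":0,"dz":-3,"spin":0},{"dx":0,"dy":0,"dz":-4,"spin":0},{"dx":-4,"dy":0,"dz":-2,"spin":0},{"dx":-4,"dy":0,"dz":0,"spin":0},{"dx":-4,"dy":0,"dz":0,"spin":0},{"dx":-4,"dy":0,"dz":0,"spin":0},{"dx":-4,"dy":0,"dz":0,"spin":0},{"dx":0,"dy":0,"dz":0,"spin":0}])

```text
time: 14.6
ee_pos: [0.4403, -0.083, 0.3377]
eef_rot: [0.997, 0.076, -0.001, 0.001]
ft_force: [0.7, 1.0, -0.4]
width: 0.0006
grip_force: 0.0
```

Run:
```python
from fit import *
c=imaging.camera('top'); imaging.camera('top')
s=telemetry.read_state(); print(s['time'],s['ee_pos'],s['ft_force'])
q,W,res=stand(c,[(246.5,113.5),(260.2,157),(317,140)]); print('stand',q.round(4),(res*1e3).round(1))
s=imaging.camera('scene')
a=.155; ce=np.array([.6413,-.0513])-(.065-.0525)*np.array([np.cos(a),np.sin(a)])
crop(s,'sc2.png',110,120,200,150,4,proj(s,wpts([*ce,a]))[[0,1,4,5]])
```

```text
14.7 [ 0.44369697 -0.08226313  0.33850174] [ 1.53927857  0.26851097 -0.24472775]
stand [ 0.7346 -0.1168  0.2979] [-0.  -0.2 -0.  -0.   0.1  0.3]
```

View pics/sc2.png

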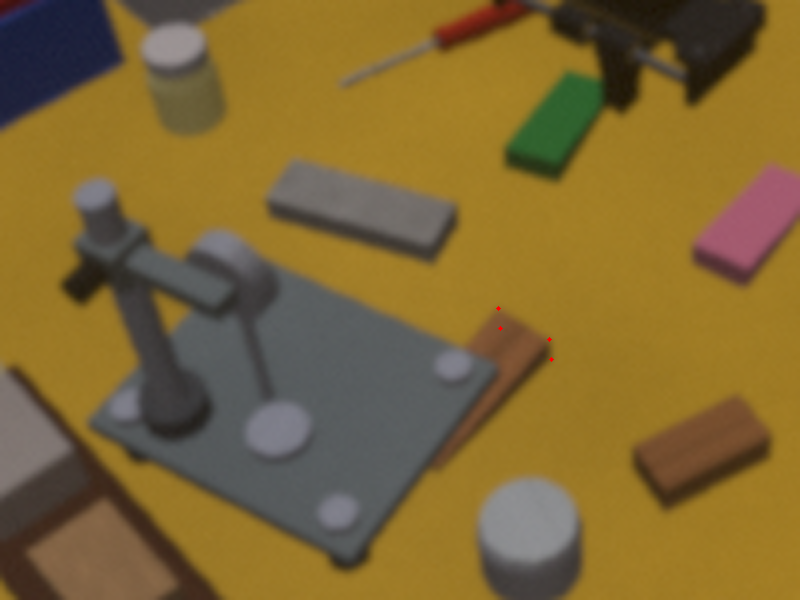

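The scene view shows the wedge under the near-left foot, with its back at about (525,335) as expected. The stand is where it was, nothing else has moved and the arm is clear.

```bash
python3 -c "
from bench import job
print(job.close_job())"
```

```text
the job is handed in; nothing more can be done
None
```

The wedge is snug under the short foot (edge about 52 mm past its centre), the stand has not moved, the cap took a 9 N press without sinking, nothing else was touched, and the job is handed in at about 15 s; no verdict came back.

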